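# Drag the drying plate out and rack it

## Robot

A 6-joint arm with a two-finger parallel gripper is mounted at the origin on the work surface. World frame = base frame: x ahead of the robot, y to its left, z up, the work surface at z = 0. Lengths are in m, angles in rad, forces in N, time in s.
With the tool pointing down it reaches from about 0.325 to 0.75 m from the base axis. Payload 7.6 kg.
Tool frame: the origin (TCP) lies midway between the tips of the shut fingers; the grasp point (between the pads) lies bot.grip_point_offset behind it (bot.grip_point_offset is the distance from the TCP to the grasp point, in m); z points along the fingers, y is the line along which they close (so a half turn about z gives the same grasp; the last joint's range is limited). The gripper opens to 85 mm and grips with 20 to 120 N. Pads are 22 mm wide; open, the fingers measure 114 mm over their backs; the gripper's body (76 mm by 85 mm) begins 54 mm behind the grasp point. The pads swing forward as they close: fully open they stand 13 mm farther back than shut.
Start: joints at [1.224, 0.052, 1.401, -0, 1.689, -0.07], TCP at [0.143, 0.505, 0.231] pointing down, gripper open.
Joint ranges: [-2.9, 2.9], [-0.91, 2.17], [0.12, 2.37], [-1.06, 4.2], [0.26, 2.73], [-2.93, 2.93]. Speed limits (rad/s): [2.57, 2.57, 3.01, 3.14, 3.14, 3.14].

## Interface

Orientations are given as [roll, pitch, yaw] about the fixed x, y, z axes, in that order (R = Rz(yaw) Ry(pitch) Rx(roll)).
In Python, from rig import bot, read_camera, calibration, order gives the robot as it stands.
- The arm moves only by the tool arm_command, never from a script. Its argument "increments" is a list of rows, each a list of 3 entries, a list of its own where there are three numbers: the shift along the tool's x, y, z in mm, then the turn, a rotation vector about the tool's x, y, z in degrees, then the opening, from 0 (shut) to 1 (fully open). A call has 1 to 8 rows; each row is the pose to reach, as a shift and turn from the pose commanded when the call began, along the tool's axes at that moment; what a row does not reach only later rows make up. A row lasts 1/8 s, in which the tool goes at most 62.5 mm and 10.7 degrees, less where a joint would pass 70% of its speed; a pose out of reach is approached as far as the arm can. A call with a gripper value outside its range is refused whole. The fingers move at their own pace and stop on an object; the grip force is fixed at half the most. Time passes only in rows, so rows that repeat a pose let the fingers close. It gives the time, the measured TCP pose, the force, the opening and the grip force at its end, in the units of the state.
- bot.get_obs(): the state, without advancing time (a new reading comes with each control period).
- read_camera(name): name is "scene" or "top" or "wrist"; returns the picture (480x640x3 uint8, red, green, blue); there is no depth.
- calibration(name): a dict with "fovy" (degrees; the focal length in pixels is half the picture's height over the tangent of half this angle, whatever the lens; pixels are square), "cx", "cy" (the principal point, pixels), "dist" ([k1, k2, p1, p2, k3] as OpenCV has them; the pictures are not rectified), "R" (3x3) and "t" (3): a world point X has camera coordinates R X + t. Camera axes: x right, y down, z forward; pixel columns grow to the right and rows downward; lengths in m; the calibration is good to about 2 mm. A picture is of the moment at which its call begins: read the wrist's pose just before it. calibration takes no time and is no camera call; for the wrist camera it gives the pose at the moment of the call.
- order.close_job(): hands the job in; it is judged then, once.
The state is a dict: "time_s": time; "joint_positions": joint angles; "qd": joint speeds; "tau": joint torques, N m; "ee_pos": TCP position; "tcp_rot": TCP orientation; "force": force on the tool from outside, world axes, zero at the start; "wrist_torque": the same for the moment, N m; "gripper_width": opening from 0.0 (shut) to 1.0 (fully open); "finger_force": force on a finger pad.
Only numpy, scipy, OpenCV 4.12 (cv2) and the standard library are available. Lean on these libraries where they do the work, as an engineer would, in place of code of your own. Each camera call takes 0.05 s, during which the arm holds its last target. There are 200 camera calls.

## Task

The flat steel plate in the dryer is too snug to get hold of: press on its bare top with closed fingers and drag it back along the deck until it lies against the little stop at the end of the tongue. The deck is a springy weighing platform that sinks under load, so follow it down, and press no harder than the plate needs to come along: dragging it with more than 30 N on the deck would spoil it. Then pick it up by its long edges and set it down gently, flat and lengthwise on the two bars of the cooling rack, between their upturned ends and about centred. Do not disturb the bottles and other things around.

Things in the scene. Friction and masses are not known exactly. Their poses are not given: they have to be found in the camera images.
- plate_mid (a point): Centre (half-way up) of the loose flat steel plate, 140 long (x) x 56 wide (y) x 8 mm thick, no handle, 0.35 to 0.65 kg. At first home in the dryer's slot, 70 to 85 mm of its near end bare on top, flush between the side walls, so it cannot be pinched. It slides on the deck at a friction of about 0.2 to 0.3, fingertips grip it at about 0.5: it comes along only if pressed with some 9 to 14 N (varies), else they skid.
- dryer: Fixed low plate dryer, white. Origin on the table under the home plate's middle; x points into the machine, y left, z up. Its black deck, towards the robot, is 40 mm up when level: lying plate centre at 44, top at 48 mm. A hood (58 to 72 mm high) covers x = +10 to +90 mm, then the cabinet, 170 wide, 120 high, to x = +220 mm. The plate must not bear on the deck with over 30 N while being dragged.
- slot_mouth (a point): Near end of the slot, mid-width on the deck's top (dryer x = -75 mm, axes as the deck's). From here inward, side walls 30 mm wide, as high as the lying plate's top, stand 60 mm apart (2 mm play each side). From here towards the robot the deck is only a tongue, 30 mm wide, 8 thick, no walls: the plate overhangs it by 13 mm each side and can be pinched there by its long edges; bare table below.
- tongue_stop (a point): Mid-width on the deck's top at the tongue's near end (dryer x = -205 mm), where a stop lip, 6 mm thick, rises 5 mm; the plate lies against it when its centre is 70 mm further in, at dryer x = -135 mm. The deck is a sprung weighing platform hinged at dryer x = +90 mm: it sinks when pressed, by some 0.2 mm per N pressed in the slot and 0.8 mm per N near this end, and comes back level.
- rack: Fixed cooling rack: wooden board 130 (x) x 100 (y) x 12 mm with two steel crossbars, 8 mm thick, along its y at x = -45 and +45 mm, tops 50 mm above the table; bar ends turn up to 66 mm at y = -42 and +42 mm, 76 mm clear between. Origin on the table under its middle, z up. A plate on it lies along the rack's x (either way round), centre 54 mm above the table.
- amber_a: Brown bottle with white cap, diameter 68, 190 mm tall, origin under its foot. Bystander.
- amber_b: Brown bottle with white cap, diameter 68, 190 mm tall, origin under its foot. Bystander.
- clear_bottle: Clear bottle with red cap, diameter 72, 200 mm tall, origin under its foot. Bystander.
- herb_jar: Brown glass jar with dark lid, diameter 56, 75 mm tall, origin under its foot, between dryer and rack. Bystander.
- salve_tin: Aluminium tin, diameter 60, 35 mm tall, origin under its foot, between dryer and rack. Bystander.
- steel_cup: Open steel cup, diameter 72, 75 mm tall, origin under its foot. Bystander.
- spatula: Spatula lying flat on the table. Bystander.
There are look-alikes about, which are no part of the job. What is meant by the part that bears plate_mid is not black, and is the smaller of those in its own colour.

How it is judged:
On the way:
1. the plate has been dragged back along the deck and lies flat against the tongue's stop (within 10 mm) (x of plate_mid in the frame of dryer between -0.15 and -0.125 m and y of plate_mid in the frame of dryer between -0.012 and 0.012 m and z of plate_mid in the frame of dryer between 0.026 and 0.049 m and angle between plate_mid's own z axis and vertical below 0.08 rad), for 0.2 s.
At the end, for the whole second after the job is handed in: The plate rests flat on both bars of the rack, between the upturned ends, lengthwise (within 14 degrees), its centre within 22 mm along and 14 mm across of the rack's middle, at rest (x of plate_mid in the frame of rack between -0.022 and 0.022 m and y of plate_mid in the frame of rack between -0.014 and 0.014 m and z of plate_mid in the frame of rack between 0.049 and 0.059 m and angle between plate_mid's own z axis and vertical below 0.08 rad and angle between the x axis of plate_mid and the x axis of rack, either way round below 0.25 rad and linear speed of plate below 0.02 m/s); the robot touches nothing.
It fails at once if the plate was pressed on the deck with more than 30 N while still being dragged (not yet at the stop) (contact force between plate and dryer above 30 N and x of plate_mid in the frame of dryer above -0.125 m).
It fails at once if the plate was dropped or slammed on the rack (more than 50 N) (contact force between plate and rack above 50 N).
It fails at once if a bystander was shifted by more than 30 mm (distance of any of amber_a, amber_b, clear_bottle, herb_jar, salve_tin, steel_cup, spatula from where it was at the start of the episode above 0.03 m).
It also fails if it takes over 72 s, if anything falls off the work surface, if the arm or the gripper's body presses on something with over 40 N, if the wrist force passes 120 N, or if a joint passes its speed limit or range.

## Working session

There is one attempt and no reset: what is moved stays moved. The work goes in short steps, Python scripts to look and compute and a tool call to move; the robot and the scene stay as the last step left them, time stands still between calls to the robot, and variables do not carry over. Pictures are saved under pics/ and viewed, at most 10 in all, crops included, and the job is handed in when it is done.

Besides the shell and the picture viewer there is one more tool, called after "Request:" by a JSON object that holds its "api" and its "payload", one argument or row to a line. arm_command: Moves the arm, as the interface text tells. Its arguments: {"type":"object","properties":{"increments":{"type":"array"}},"required":["increments"]}

```bash
mkdir -p pics
python3 - <<'E'
from rig import bot, read_camera, calibration
import cv2, numpy as np
for n in ["scene","top"]:
    im=read_camera(n); cv2.imwrite(f"pics/{n}0.png",im[:,:,::-1]); c=calibration(n); print(n,c)
o=bot.get_obs(); print({k:np.round(v,4) for k,v in o.items()}, bot.grip_point_offset)
E
```

```text
scene {'fovy': 47.98639630136918, 'cx': 317.9275821162673, 'cy': 249.14185245919393, 'dist': array([-0.06271297,  0.        ,  0.        ,  0.        ,  0.        ]), 'R': array([[-0.06834819,  0.99753819,  0.01568735],
       [ 0.7885953 ,  0.06365029, -0.61160943],
       [-0.61110227, -0.02943142, -0.79100431]]), 't': array([ 0.02730358, -0.39678812,  1.69856877])}
top {'fovy': 52.09596269726165, 'cx': 324.05513147953104, 'cy': 247.80174439401586, 'dist': array([-0.03442154,  0.        ,  0.        ,  0.        ,  0.        ]), 'R': array([[-0.02708806, -0.99945299,  0.01897271],
       [-0.99793528,  0.02593148, -0.05875997],
       [ 0.05823583, -0.02052524, -0.99809183]]), 't': array([-0.01204228,  0.5727637 ,  1.34684054])}
{'time_s': np.float64(0.1), 'joint_positions': array([ 1.2237,  0.0528,  1.4016,  0.    ,  1.6886, -0.0703]), 'qd': array([ 0.0003, -0.0022, -0.0005,  0.0006, -0.0006, -0.0003]), 'tau': array([ 7.00000e-04, -3.82585e+01, -3.60983e+01, -2.00000e-04,
        4.80000e-03, -0.00000e+00]), 'ee_pos': array([0.1434, 0.5048, 0.2305]), 'tcp_rot': array([-3.1402e+00, -1.0000e-04,  2.8647e+00]), 'force': array([ 0.574 , -1.3017, -0.7647]), 'wrist_torque': array([ 0.0212, -0.0488,  0.022 ]), 'finger_force': np.float64(0.0), 'gripper_width': np.float64(1.0003)} 0.0187
```

View pics/top0.png

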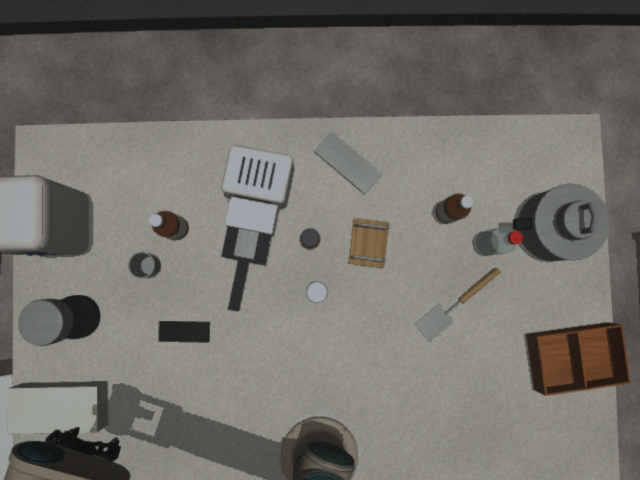

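View pics/scene0.png

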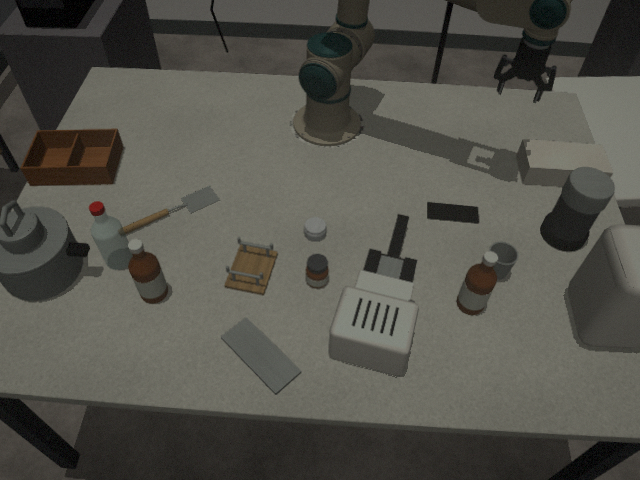

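Three flat plates can be seen in the top view: grey in the dryer slot (247,243), larger grey loose (348,162) and black (184,331). The meant one is not black and is the smaller grey, so it is the one in the dryer. I'll confirm that in one enlarged crop.

Run:
```python
import cv2
im=cv2.imread("pics/top0.png")[140:320,205:400]
cv2.imwrite("pics/crop1.png",cv2.resize(im,None,fx=3.3,fy=3.3,interpolation=cv2.INTER_CUBIC)*1)
```

```text
(no output)
```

View pics/crop1.png

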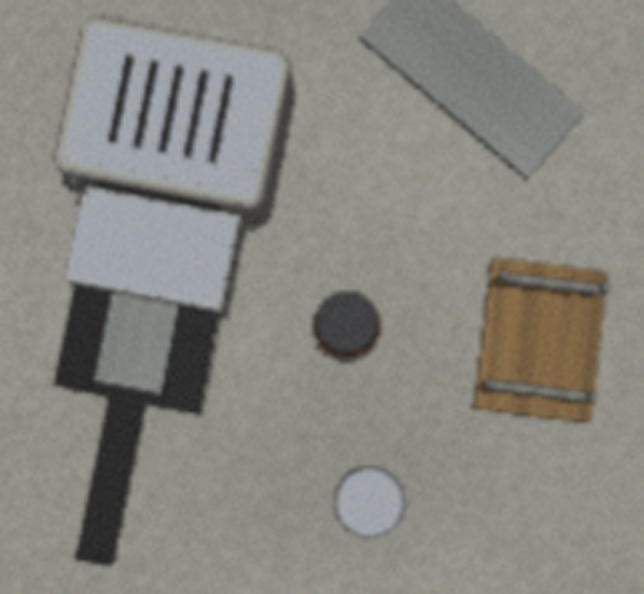

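The crop shows a narrow light-grey plate in the slot at about crop (138,342), clearly narrower than the loose grey plate at (470,90). That confirms it as the one meant. Next I fit the dryer and rack poses to the corners.

```bash
cat > h.py <<'E'
from rig import bot, read_camera, calibration
import cv2, numpy as np
from scipy.optimize import least_squares
from scipy.spatial.transform import Rotation as Ro
def K(c): f=240/np.tan(np.radians(c["fovy"])/2); return np.array([[f,0,c["cx"]],[0,f,c["cy"]],[0,0,1]])
def proj(c,P): return cv2.projectPoints(np.asarray(P,float).reshape(-1,1,3),cv2.Rodrigues(c["R"])[0],c["t"],K(c),c["dist"])[0][:,0]
def w(pose,P):
    P=np.asarray(P,float); x,y,a=pose
    return np.c_[x+P[:,0]*np.cos(a)-P[:,1]*np.sin(a), y+P[:,0]*np.sin(a)+P[:,1]*np.cos(a), P[:,2]]
def ray(c,uv,z):
    p=cv2.undistortPoints(np.array([[uv]],float),K(c),c["dist"])[0,0]; d=c["R"].T@[p[0],p[1],1]; o=-c["R"].T@c["t"]
    return o+d*(z-o[2])/d[2]
def fit(c,P,uv,x0):
    r=least_squares(lambda q:(proj(c,w(q,P))-uv).ravel(),x0,loss="soft_l1"); return r.x, (proj(c,w(r.x,P))-uv).round(1)
def tool(): 
    o=bot.get_obs(); return o["ee_pos"],Ro.from_euler("xyz",o["tcp_rot"]).as_matrix()
def rel(p,yaw=None):
    "shift in tool mm, and turn about tool z in deg (closing axis y at world yaw)"
    e,R=tool(); print("shift mm",(R.T@(np.array(p)-e)*1e3).round(1))
    if yaw is not None:
        a=np.arctan2(R[1,1],R[0,1]); d=(yaw-a+np.pi/2)%np.pi-np.pi/2; print("turn z deg",-np.degrees(d).round(1))
E
python3 - <<'E'
from h import *
c=calibration("top"); cr=lambda a:np.array([205,140])+np.array(a,float)/3.3
P=[[.01,.06,.072],[.01,-.06,.072],[-.075,.06,.048],[-.075,-.06,.048],[-.211,.015,.045],[-.211,-.015,.045]]
d,e=fit(c,P,cr([[68,281],[222,311],[55,384],[202,413],[76,560],[115,565]]),[.5,.2,0]); print("dryer",d.round(4),e.tolist())
P=[[.065,.05,.012],[.065,-.05,.012],[-.065,-.05,.012],[-.065,.05,.012]]
r,e=fit(c,P,cr([[490,258],[607,270],[592,422],[474,408]]),[.5,-.1,0]); print("rack",r.round(4),e.tolist())
print("plate end",ray(c,cr([129,391]),.048))
for n,p,z in [("jar",[346,323],.075),("tin",[369,501],.035)]: print(n,ray(c,cr(p),z).round(3))
print(w(d,[[-.04,0,.048],[-.205,0,.048],[-.135,0,.044]]).round(4))
np.savez("poses.npz",d=d,r=r)
E
```

```text
dryer [ 0.6136  0.1747 -0.2202] [[1.4, -0.1], [-1.2, -0.5], [0.5, 0.3], [-0.5, 0.1], [0.4, -0.3], [-0.5, 0.4]]
rack [ 0.5832 -0.153  -0.1352] [[0.1, -0.3], [-0.0, -0.0], [-0.1, 0.0], [0.0, 0.4]]
plate end [0.54711582 0.19043733 0.048     ]
jar [0.596 0.011 0.075]
tin [ 0.452 -0.004  0.035]
[[0.5745 0.1834 0.048 ]
 [0.4135 0.2195 0.048 ]
 [0.4818 0.2042 0.044 ]]
```

Run:
```python
from h import *
q=np.load("poses.npz"); d=q["d"]; rel(w(d,[[-.1,0,.23]])[0], d[2]+np.pi/2); print(tool()[1].round(2))
```

```text
shift mm [-442.7 -194.6    0.8]
turn z deg -3.2
[[-0.96  0.27 -0.  ]
 [ 0.27  0.96 -0.  ]
 [ 0.   -0.   -1.  ]]
```

Request:
{"api": "arm_command", "payload": {
  "increments": [
    [[-50, -22, 0], [0, 0, 0], 0],
    [[-100, -44, 0], [0, 0, -1], 0],
    [[-150, -66, 0], [0, 0, -2], 0],
    [[-205, -90, 0], [0, 0, -3], 0],
    [[-260, -114, 0], [0, 0, -3.2], 0],
    [[-315, -138, 0], [0, 0, -3.2], 0],
    [[-370, -163, 0], [0, 0, -3.2], 0],
    [[-425, -187, 0], [0, 0, -3.2], 0]
  ]
}}

```text
time_s: 1.1
ee_pos: [0.5023, 0.2074, 0.231]
tcp_rot: [-3.142, -0.0, 2.921]
force: [-0.1, -0.7, -0.0]
gripper_width: -0.002
finger_force: 0.0
```

Request:
{"api": "arm_command", "payload": {
  "increments": [
    [[-18, -8, 0], [0, 0, 0], 0],
    [[-18, -8, 0], [0, 0, 0], 0],
    [[-18, -8, 0], [0, 0, 0], 0],
    [[-18, -8, 0], [0, 0, 0], 0]
  ]
}}

```text
time_s: 1.6
ee_pos: [0.5161, 0.1984, 0.2316]
tcp_rot: [3.141, 0.0, 2.923]
force: [0.5, -0.2, 1.1]
gripper_width: 0.001
finger_force: 0.0
```

Run:
```python
from h import *
c=calibration("wrist"); im=read_camera("wrist"); 
np.save("wc1.npy",im); im=im[:,:,::-1].copy()
d=np.load("poses.npz")["d"]
P=[[-.07,.028,.048],[-.07,-.028,.048],[-.075,.06,.048],[-.075,-.06,.048],[-.211,.015,.045],[-.211,-.015,.045],[.01,0,.072],[-.205,0,.045]]
for p in proj(c,w(d,P)): cv2.circle(im,tuple(int(v) for v in p),3,(0,0,255),1)
cv2.imwrite("pics/w1.png",im); o=bot.get_obs(); print(o["time_s"],o["ee_pos"],o["tcp_rot"],o["force"],o["gripper_width"]); print(c)
```

```text
1.65 [0.51626454 0.1982875  0.23160361] [3.14118739e+00 2.86512754e-04 2.92244055e+00] [-0.34722677 -0.14805524 -0.02361139] 0.0005640934280373538
{'fovy': 60.95312206324351, 'cx': 319.47623485647085, 'cy': 237.14392722726683, 'dist': array([-0.01963962,  0.        ,  0.        ,  0.        ,  0.        ]), 'R': array([[ 2.16484222e-01,  9.76285953e-01,  5.65625306e-04],
       [ 9.39893629e-01, -2.08571133e-01,  2.70366507e-01],
       [ 2.64072996e-01, -5.79984555e-02, -9.62757307e-01]]), 't': array([-0.30567136, -0.47887085,  0.25434683])}
```

View pics/w1.png

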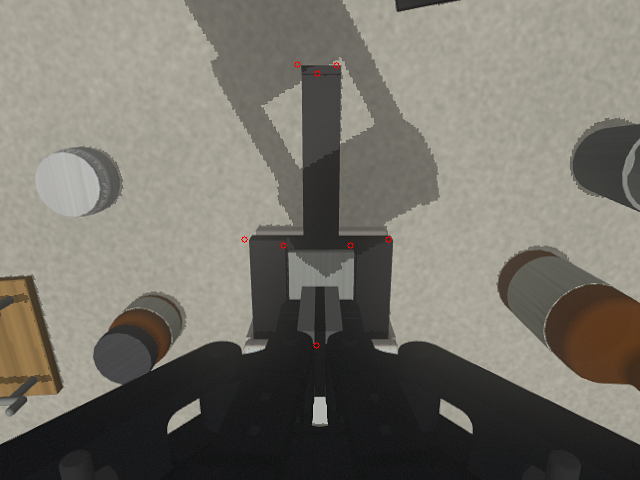

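The wrist view puts the tongue end at (303,66)/(341,66), the block corners at (250,239)/(391,239) and the plate's near end at (288,250)–(354,250). The predictions are only 3–5 px off, so I refit with these.

Run:
```python
from h import *
c=calibration("wrist"); q=np.load("poses.npz")
P=[[-.075,.06,.048],[-.075,-.06,.048],[-.211,.015,.045],[-.211,-.015,.045]]
d,e=fit(c,P,np.array([[250,239],[391,239],[302.5,66],[341,66.]]),q["d"]); print(d.round(4),e.tolist())
print("plate end in dryer x", (w([0,0,-d[2]],[ray(c,(321,250),.048)-[d[0],d[1],0]])))
np.savez("poses.npz",d=d,r=q["r"])
rel(w(d,[[-.04,0,.065]])[0], d[2]+np.pi/2)
```

```text
[ 0.6197  0.2002 -0.2192] [[170.4, 1.1], [-114.5, 1.0], [69.1, -0.6], [-9.2, -0.7]]
plate end in dryer x [[-0.06626931 -0.02289691  0.048     ]]
shift mm [-60.5  24.3 166.6]
turn z deg 0.0
```

Run:
```python
from h import *
c=calibration("wrist"); q=np.load("poses.npz")
P=[[-.075,-.06,.048],[-.075,.06,.048],[-.211,-.015,.045],[-.211,.015,.045]]
d,e=fit(c,P,np.array([[250,239],[391,239],[302.5,66],[341,66.]]),[.6136,.1747,-.2202]); print(d.round(4),e.tolist())
print("plate end in dryer x", (w([0,0,-d[2]],[ray(c,(321,250),.048)-[d[0],d[1],0]])))
np.savez("poses.npz",d=d,r=q["r"])
rel(w(d,[[-.04,0,.065]])[0], d[2]+np.pi/2)
```

```text
[ 0.6146  0.1774 -0.2227] [[-1.2, 0.7], [1.7, 1.3], [-0.7, -0.7], [0.6, -0.5]]
plate end in dryer x [[-0.06630083  0.00024421  0.048     ]]
shift mm [-60.5   1.1 166.6]
turn z deg 0.2
```

Request:
{"api": "arm_command", "payload": {
  "increments": [
    [[-30, 1, 45], [0, 0, 0.2], 0],
    [[-60, 1, 90], [0, 0, 0.2], 0],
    [[-60, 1, 135], [0, 0, 0.2], 0],
    [[-60, 1, 165], [0, 0, 0.2], 0],
    [[-60, 1, 172], [0, 0, 0.2], 0],
    [[-60, 1, 176], [0, 0, 0.2], 0],
    [[-60, 1, 178], [0, 0, 0.2], 0],
    [[-60, 1, 178], [0, 0, 0.2], 0]
  ]
}}

```text
time_s: 2.65
ee_pos: [0.5763, 0.1853, 0.0545]
tcp_rot: [3.141, 0.002, 2.917]
force: [-0.8, 0.0, 0.1]
gripper_width: 0.002
finger_force: 0.0
```

Request:
{"api": "arm_command", "payload": {
  "increments": [
    [[0, 0, 3], [0, 0, 0], 0],
    [[0, 0, 5], [0, 0, 0], 0],
    [[0, 0, 6], [0, 0, 0], 0],
    [[0, 0, 7], [0, 0, 0], 0],
    [[0, 0, 7], [0, 0, 0], 0],
    [[0, 0, 7], [0, 0, 0], 0]
  ]
}}

```text
time_s: 3.4
ee_pos: [0.5758, 0.1851, 0.0478]
tcp_rot: [3.141, 0.0, 2.917]
force: [-5.3, -1.2, 8.3]
gripper_width: -0.001
finger_force: 4.6
```

Request:
{"api": "arm_command", "payload": {
  "increments": [
    [[0, 0, 0.7], [0, 0, 0], 0],
    [[0, 0, 1.0], [0, 0, 0], 0],
    [[0, 0, 1.0], [0, 0, 0], 0]
  ]
}}

```text
time_s: 3.78
ee_pos: [0.5758, 0.1852, 0.0473]
tcp_rot: [3.141, 0.0, 2.917]
force: [-6.9, -1.4, 12.2]
gripper_width: 0.002
finger_force: 6.1
```

Request:
{"api": "arm_command", "payload": {
  "increments": [
    [[0, 0, 0.6], [0, 0, 0], 0],
    [[2, 0, 0.8], [0, 0, 0], 0],
    [[4, 0, 0.9], [0, 0, 0], 0],
    [[6, 0, 1.0], [0, 0, 0], 0],
    [[8, 0, 1.1], [0, 0, 0], 0],
    [[10, 0, 1.2], [0, 0, 0], 0]
  ]
}}

```text
time_s: 4.53
ee_pos: [0.5694, 0.1872, 0.0475]
tcp_rot: [3.138, 0.009, 2.916]
force: [5.5, -1.4, 9.1]
gripper_width: -0.0
finger_force: 4.5
```

Request:
{"api": "arm_command", "payload": {
  "increments": [
    [[0, 0, 1.2], [0, 0, 0], 0],
    [[0, 0, 1.8], [0, 0, 0], 0],
    [[1, 0, 1.9], [0, 0, 0], 0],
    [[3, 0, 2.0], [0, 0, 0], 0],
    [[5, 0, 2.1], [0, 0, 0], 0],
    [[7, 0, 2.2], [0, 0, 0], 0]
  ]
}}

```text
time_s: 5.28
ee_pos: [0.5637, 0.189, 0.0466]
tcp_rot: [3.137, 0.012, 2.916]
force: [7.7, -2.2, 11.9]
gripper_width: 0.004
finger_force: 6.2
```

Run:
```python
from h import *
c=calibration("wrist"); im=read_camera("wrist"); np.save("wc2.npy",im); d=np.load("poses.npz")["d"]
o=bot.get_obs(); print(o["force"],o["ee_pos"])
# profile along dryer x at y=+-.02 from -.11 to -.03
xs=np.arange(-.12,-.03,.002)
for y in(.021,-.021):
    u=proj(c,w(d,[[x,y,.048] for x in xs])); print([(int(x*1000),int(im[int(b),int(a)].mean())) for x,(a,b) in zip(xs,u) if 0<=b<480 and 0<=a<640])
print(proj(c,w(d,[[-.066,0,.048],[-.075,0,.048]])))
```

```text
[ 7.00641415 -1.90701672 12.5969502 ] [0.56344526 0.18903017 0.04657968]
[(-120, 209), (-118, 210), (-115, 134), (-113, 140), (-111, 142), (-109, 144), (-107, 141), (-105, 139), (-103, 143), (-101, 139), (-99, 138), (-97, 137), (-95, 137), (-93, 132), (-91, 135), (-89, 136), (-87, 134), (-85, 120), (-83, 124), (-81, 161), (-79, 39), (-77, 48), (-75, 46), (-73, 90), (-71, 102), (-69, 114), (-67, 113), (-65, 113), (-63, 114), (-61, 114), (-59, 114), (-57, 114), (-55, 112), (-53, 112), (-51, 112), (-49, 113), (-47, 113), (-45, 111), (-43, 112), (-41, 111), (-39, 112), (-37, 100), (-35, 38), (-33, 35), (-31, 34)]
[(-120, 210), (-118, 212), (-115, 211), (-113, 213), (-111, 210), (-109, 209), (-107, 209), (-105, 212), (-103, 211), (-101, 209), (-99, 212), (-97, 212), (-95, 207), (-93, 133), (-91, 138), (-89, 141), (-87, 144), (-85, 121), (-83, 129), (-81, 161), (-79, 37), (-77, 48), (-75, 47), (-73, 79), (-71, 95), (-69, 116), (-67, 116), (-65, 114), (-63, 114), (-61, 115), (-59, 115), (-57, 115), (-55, 114), (-53, 115), (-51, 114), (-49, 113), (-47, 114), (-45, 113), (-43, 113), (-41, 114), (-39, 112), (-37, 115), (-35, 38), (-33, 35), (-31, 35)]
[[319.20058778 276.72097979]
 [319.15484573 253.68214949]]
```

Request:
{"api": "arm_command", "payload": {
  "increments": [
    [[0, 0, -8], [0, 0, 0], 0],
    [[-10, 0, -8], [0, 0, 0], 0],
    [[-22, 0, -8], [0, 0, 0], 0],
    [[-32, 0, -8], [0, 0, 0], 0],
    [[-32, 0, -6], [0, 0, 0], 0],
    [[-32, 0, -2], [0, 0, 0], 0],
    [[-31, 0, 0], [0, 0, 0], 0],
    [[-31, 0, 0], [0, 0, 0], 0]
  ]
}}

```text
time_s: 6.32
ee_pos: [0.5915, 0.1814, 0.0464]
tcp_rot: [3.141, 0.006, 2.917]
force: [-5.3, -5.2, 20.7]
gripper_width: 0.002
finger_force: 10.2
```

Request:
{"api": "arm_command", "payload": {
  "increments": [
    [[0, 0, -0.5], [0, 0, 0], 0],
    [[2, 0, -0.5], [0, 0, 0], 0],
    [[4, 0, -0.4], [0, 0, 0], 0],
    [[6, 0, -0.3], [0, 0, 0], 0],
    [[8, 0, -0.2], [0, 0, 0], 0]
  ]
}}

```text
time_s: 6.95
ee_pos: [0.5862, 0.1835, 0.047]
tcp_rot: [3.138, 0.012, 2.916]
force: [8.6, -3.4, 12.6]
gripper_width: 0.001
finger_force: 6.8
```

Request:
{"api": "arm_command", "payload": {
  "increments": [
    [[1, 0, 0.7], [0, 0, 0], 0],
    [[3, 0, 0.9], [0, 0, 0], 0],
    [[5, 0, 1.0], [0, 0, 0], 0],
    [[7, 0, 1.1], [0, 0, 0], 0],
    [[9, 0, 1.2], [0, 0, 0], 0]
  ]
}}

```text
time_s: 7.58
ee_pos: [0.578, 0.1854, 0.0464]
tcp_rot: [3.137, 0.014, 2.916]
force: [9.6, -5.5, 15.3]
gripper_width: -0.003
finger_force: 7.6
```

```bash
cat >> h.py <<'E'
def look(fn=None):
    "near edge of plate vs block edge (top brightness step), in dryer mm"
    c=calibration("wrist"); o=bot.get_obs(); im=read_camera("wrist"); d=np.load("poses.npz")["d"]
    if fn: cv2.imwrite(fn,im[:,:,::-1])
    xs=np.arange(-.215,.01,.001); out=[]
    for y in(.021,-.021,.045,-.045):
        u=proj(c,w(d,[[x,y,.046] for x in xs])); ok=(u[:,1]>0)&(u[:,1]<479)&(u[:,0]>0)&(u[:,0]<639)
        v=np.array([im[int(b),int(a)].mean() for a,b in u[ok]]); out.append((y,[(int(round(x*1000)),int(a),int(b)) for x,a,b in zip(xs[ok],v[:-3],v[3:]) if abs(b-a)>35]))
    tip=w([0,0,-d[2]],[o["ee_pos"]-[d[0],d[1],0]])[0]
    print("t",o["time_s"],"F",o["force"].round(1),"tip dryer",(tip*1e3).round(1))
    for q in out: print(q)
E
python3 -c "
from h import *
look('pics/w3.png')"
```

```text
t 7.575 F [ 9.6 -5.5 15.3] tip dryer [-37.5  -0.3  46.4]
(0.021, [(-124, 143, 215), (-123, 145, 210), (-122, 163, 209), (-105, 213, 139), (-104, 212, 146), (-103, 210, 145), (-88, 138, 91), (-24, 112, 64), (-23, 115, 39), (-22, 99, 37)])
(-0.021, [(-131, 144, 200), (-130, 144, 211), (-129, 170, 213), (-88, 205, 92), (-87, 209, 173), (-85, 92, 200), (-77, 198, 119), (-76, 197, 120), (-75, 180, 120), (-24, 114, 38), (-23, 117, 37), (-22, 80, 33)])
(0.045, [(-114, 201, 144), (-113, 200, 144), (-112, 199, 140), (-82, 124, 168), (-81, 138, 49), (-80, 162, 50), (-79, 168, 47)])
(-0.045, [(-82, 127, 169), (-81, 129, 57), (-80, 162, 61), (-79, 169, 60)])
```

View pics/w3.png

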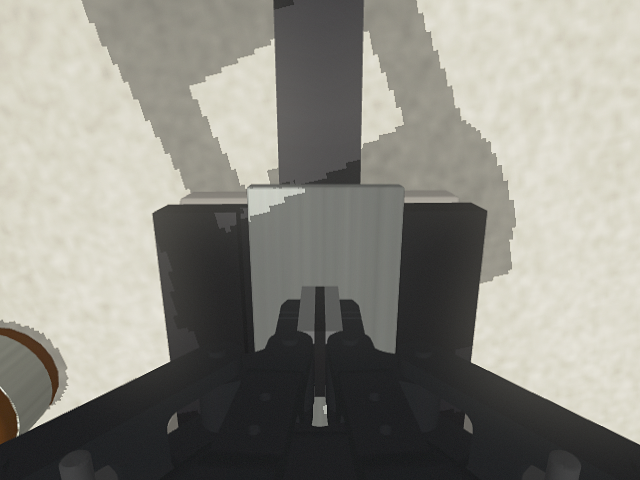

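The plate's near end at row 186 now sticks out about 7 mm past the block edge (row 205), so it comes along with about 15 N. I keep dragging.

Request:
{"api": "arm_command", "payload": {
  "increments": [
    [[3, 0, 0.2], [0, 0, 0], 0],
    [[6, 0, 0.4], [0, 0, 0], 0],
    [[9, 0, 0.6], [0, 0, 0], 0],
    [[12, 0, 0.8], [0, 0, 0], 0],
    [[15, 0, 1.0], [0, 0, 0], 0],
    [[18, 0, 1.2], [0, 0, 0], 0]
  ]
}}

```text
time_s: 8.38
ee_pos: [0.5607, 0.1894, 0.0453]
tcp_rot: [3.137, 0.015, 2.916]
force: [8.5, -4.8, 16.1]
gripper_width: -0.002
finger_force: 8.1
```

Request:
{"api": "arm_command", "payload": {
  "increments": [
    [[3, 0, 0.1], [0, 0, 0], 0],
    [[6, 0, 0.3], [0, 0, 0], 0],
    [[9, 0, 0.5], [0, 0, 0], 0],
    [[12, 0, 0.7], [0, 0, 0], 0],
    [[15, 0, 0.9], [0, 0, 0], 0],
    [[18, 0, 1.1], [0, 0, 0], 0],
    [[21, 0, 1.3], [0, 0, 0], 0]
  ]
}}

```text
time_s: 9.25
ee_pos: [0.5404, 0.1942, 0.044]
tcp_rot: [3.137, 0.015, 2.916]
force: [9.8, -4.6, 16.2]
gripper_width: -0.004
finger_force: 8.3
```

Request:
{"api": "arm_command", "payload": {
  "increments": [
    [[3, 0, 0.2], [0, 0, 0], 0],
    [[6, 0, 0.4], [0, 0, 0], 0],
    [[9, 0, 0.6], [0, 0, 0], 0],
    [[12, 0, 0.8], [0, 0, 0], 0],
    [[15, 0, 1.0], [0, 0, 0], 0],
    [[18, 0, 1.2], [0, 0, 0], 0],
    [[21, 0, 1.4], [0, 0, 0], 0]
  ]
}}

```text
time_s: 10.12
ee_pos: [0.5198, 0.1995, 0.0426]
tcp_rot: [3.136, 0.014, 2.916]
force: [8.5, -2.5, 16.9]
gripper_width: 0.006
finger_force: 8.3
```

```bash
python3 -c "
from h import *
look('pics/w4.png')"
```

```text
t 10.125 F [ 8.5 -2.5 16.9] tip dryer [-97.3   0.6  42.6]
(0.021, [(-180, 113, 170), (-179, 113, 167), (-178, 113, 168), (-165, 169, 111), (-164, 171, 115), (-163, 172, 114), (-147, 113, 70), (-87, 89, 36), (-86, 89, 32), (-85, 78, 31)])
(-0.021, [(-188, 110, 164), (-187, 112, 172), (-148, 169, 78), (-145, 78, 159), (-136, 158, 96), (-135, 157, 97), (-134, 144, 96), (-85, 90, 48), (-84, 90, 33), (-83, 91, 33)])
(0.045, [(-173, 169, 111), (-172, 169, 111), (-105, 114, 172), (-104, 113, 174), (-102, 172, 116), (-101, 174, 114), (-100, 181, 96), (-89, 129, 58), (-88, 129, 41), (-87, 129, 42)])
(-0.045, [(-140, 116, 171), (-139, 114, 170), (-138, 130, 166), (-99, 163, 97), (-98, 163, 100), (-97, 147, 100), (-89, 130, 92), (-88, 130, 42), (-87, 131, 43), (-86, 92, 43)])
```

Request:
{"api": "arm_command", "payload": {
  "increments": [
    [[3, 0, 0.1], [0, 0, 0], 0],
    [[6, 0, 0.3], [0, 0, 0], 0],
    [[9, 0, 0.5], [0, 0, 0], 0],
    [[12, 0, 0.7], [0, 0, 0], 0],
    [[15, 0, 0.9], [0, 0, 0], 0],
    [[18, 0, 1.1], [0, 0, 0], 0],
    [[21, 0, 1.3], [0, 0, 0], 0],
    [[24, 0, 1.5], [0, 0, 0], 0]
  ]
}}

```text
time_s: 11.18
ee_pos: [0.4963, 0.2051, 0.0408]
tcp_rot: [3.136, 0.014, 2.917]
force: [9.2, -1.4, 17.5]
gripper_width: 0.002
finger_force: 8.2
```

Request:
{"api": "arm_command", "payload": {
  "increments": [
    [[3, 0, 0.0], [0, 0, 0], 0],
    [[6, 0, 0.1], [0, 0, 0], 0],
    [[9, 0, 0.3], [0, 0, 0], 0],
    [[12, 0, 0.5], [0, 0, 0], 0],
    [[15, 0, 0.8], [0, 0, 0], 0],
    [[18, 0, 1.1], [0, 0, 0], 0],
    [[21, 0, 1.4], [0, 0, 0], 0],
    [[24, 0, 1.7], [0, 0, 0], 0]
  ]
}}

```text
time_s: 12.18
ee_pos: [0.4727, 0.2106, 0.0388]
tcp_rot: [3.136, 0.013, 2.917]
force: [8.8, -1.8, 15.2]
gripper_width: -0.004
finger_force: 8.0
```

```bash
python3 -c "
from h import *
look('pics/w5.png')"
```

```text
t 12.175 F [ 8.8 -1.8 15.2] tip dryer [-145.8    1.    38.8]
(0.021, [(-214, 156, 110), (-213, 155, 108), (-212, 155, 108), (-138, 84, 38), (-137, 86, 34), (-136, 88, 32)])
(-0.021, [(-183, 150, 92), (-182, 150, 91), (-181, 137, 92), (-135, 88, 47), (-134, 86, 36), (-133, 88, 35)])
(0.045, [(-156, 106, 146), (-154, 107, 160), (-152, 122, 164), (-137, 155, 91), (-136, 153, 44), (-135, 154, 46), (-134, 91, 45)])
(-0.045, [(-186, 111, 162), (-185, 107, 162), (-184, 106, 161), (-135, 160, 43), (-134, 162, 44), (-133, 142, 44)])
```

Request:
{"api": "arm_command", "payload": {
  "increments": [
    [[3, 0, 0.2], [0, 0, 0], 0],
    [[6, 0, 0.5], [0, 0, 0], 0],
    [[9, 0, 0.8], [0, 0, 0], 0],
    [[12, 0, 1.0], [0, 0, 0], 0],
    [[14, 0, 1.2], [0, 0, 0], 0],
    [[16, 0, 1.3], [0, 0, 0], 0]
  ]
}}

```text
time_s: 12.98
ee_pos: [0.4574, 0.2142, 0.0375]
tcp_rot: [3.135, 0.014, 2.917]
force: [9.0, -2.7, 15.5]
gripper_width: -0.001
finger_force: 7.7
```

```bash
python3 -c "
from h import *
look('pics/w6.png')"
```

```text
t 12.975 F [ 9.  -2.7 15.5] tip dryer [-161.5    1.2   37.5]
(0.021, [(-210, 104, 66), (-154, 82, 33), (-153, 83, 29), (-152, 88, 31)])
(-0.021, [(-200, 149, 85), (-199, 148, 89), (-198, 149, 90), (-151, 87, 34), (-150, 85, 33), (-149, 89, 33)])
(0.045, [(-171, 101, 155), (-170, 104, 155), (-153, 161, 61), (-152, 160, 43), (-151, 162, 44)])
(-0.045, [(-199, 109, 159), (-198, 106, 153), (-152, 153, 104), (-151, 154, 43), (-150, 158, 43), (-149, 104, 41)])
```

View pics/w6.png

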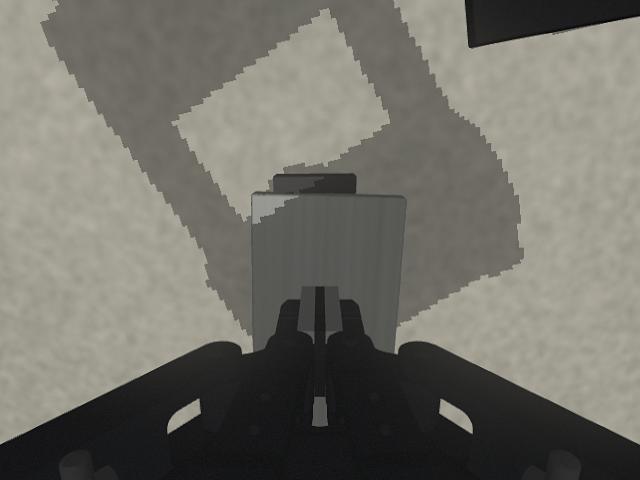

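The plate's end (row 194) is about 20 px (~7 mm) from the tongue's end (row 175). The lip is 6 mm thick, so it is almost at the stop and I nudge a little further.

Request:
{"api": "arm_command", "payload": {
  "increments": [
    [[1, 0, 0], [0, 0, 0], 0],
    [[2, 0, 0.1], [0, 0, 0], 0],
    [[3, 0, 0.1], [0, 0, 0], 0],
    [[3, 0, 0.1], [0, 0, 0], 0]
  ]
}}

```text
time_s: 13.52
ee_pos: [0.4544, 0.2149, 0.0373]
tcp_rot: [3.135, 0.013, 2.917]
force: [7.8, -2.4, 15.9]
gripper_width: -0.001
finger_force: 7.7
```

```bash
python3 -c "
from h import *
im=read_camera('wrist'); cv2.imwrite('pics/w7.png',im[:,:,::-1])
a=cv2.imread('pics/w6.png').mean(2); b=im.mean(2)
for n,x in (('before',a),('after',b)): print(n,x[165:205,335:350].mean(1).astype(int).tolist())
"
```

```text
before [108, 108, 108, 108, 108, 108, 108, 104, 78, 43, 45, 46, 48, 48, 47, 47, 47, 46, 46, 46, 46, 46, 45, 45, 45, 44, 44, 43, 54, 70, 70, 78, 88, 88, 89, 89, 89, 89, 88, 88]
after [107, 107, 108, 109, 108, 108, 108, 108, 108, 107, 107, 107, 107, 107, 108, 98, 61, 43, 44, 45, 46, 46, 46, 46, 46, 45, 45, 45, 44, 44, 44, 44, 44, 43, 43, 42, 52, 68, 68, 74]
```

The gap from plate end to tongue end stays at 20 px while the fingers advanced 3 mm, so the plate is against the stop. I lift, open and go above the plate's centre.

Request:
{"api": "arm_command", "payload": {
  "increments": [
    [[0, 0, -10], [0, 0, 0], 0],
    [[0, 0, -40], [0, 0, 0], 1],
    [[-15, 2, -80], [0, 0, 0], 1],
    [[-30, 3, -120], [0, 0, 0], 1],
    [[-30, 3, -140], [0, 0, 0], 1],
    [[-30, 3, -140], [0, 0, 0], 1],
    [[-30, 3, -140], [0, 0, 0], 1]
  ]
}}

```text
time_s: 14.45
ee_pos: [0.4782, 0.2101, 0.1708]
tcp_rot: [-3.14, -0.002, 2.917]
force: [0.3, 0.7, 0.2]
gripper_width: 0.998
finger_force: 0.0
```

```bash
python3 -c "
from h import *
look('pics/w8.png')
c=calibration('wrist'); d=np.load('poses.npz')['d']
print(bot.get_obs()['tcp_rot'],proj(c,w(d,[[-.205,.028,.046],[-.205,-.028,.046],[-.211,0.015,.043],[-.211,-.015,.043],[-.065,.028,.048],[-.065,-.028,.048]])).round())
"
```

```text
t 14.45 F [0.3 0.7 0.2] tip dryer [-140.3    1.8  170.8]
(0.021, [(-208, 141, 98), (-207, 143, 97), (-205, 98, 136), (-204, 97, 135), (-195, 134, 81), (-194, 133, 84), (-193, 135, 84), (-93, 82, 123), (-92, 80, 121), (-65, 121, 41), (-64, 123, 42), (-63, 100, 44)])
(-0.021, [(-208, 141, 101), (-205, 101, 141), (-169, 134, 79), (-168, 133, 84), (-167, 122, 83), (-100, 81, 125), (-99, 77, 125), (-67, 122, 71), (-66, 123, 43), (-65, 109, 44)])
(0.045, [(-128, 97, 148), (-127, 97, 147), (-98, 148, 98), (-97, 144, 92), (-96, 128, 84), (-84, 112, 38), (-83, 111, 43), (-82, 94, 44)])
(-0.045, [(-215, 143, 97), (-214, 138, 100), (-213, 138, 99), (-179, 94, 141), (-178, 94, 144), (-168, 145, 97), (-167, 145, 97), (-166, 147, 99), (-147, 98, 150), (-146, 100, 147), (-97, 140, 95), (-96, 142, 88), (-95, 133, 85), (-84, 112, 46), (-83, 113, 44), (-82, 94, 46)])
[-3.14015506e+00 -2.44673880e-03  2.91729868e+00] [[361. 130.]
 [273. 130.]
 [340. 120.]
 [293. 120.]
 [356. 330.]
 [279. 330.]]
```

View pics/w8.png

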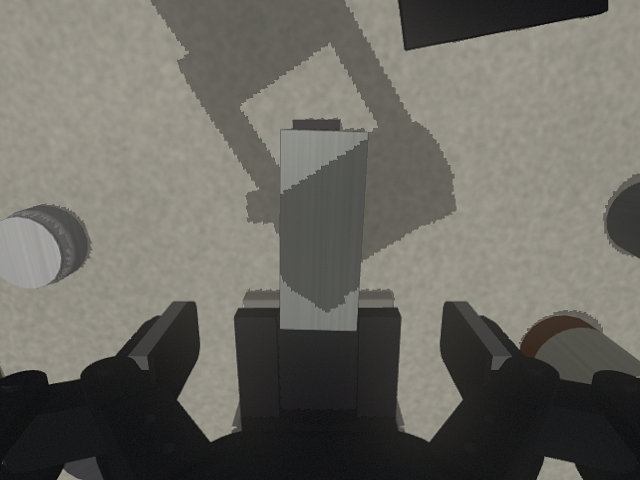

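Plate corners are near (281,129)/(368,133) and rear (280,330)/(357,330), so it lies against the stop, about 2 mm to +y and turned about 1.7°. The open fingers straddle it clear of the walls. I descend and pinch.

Request:
{"api": "arm_command", "payload": {
  "increments": [
    [[-3, 0.5, 40], [0, 0, 1.6], 1],
    [[-3, 0.5, 80], [0, 0, 1.6], 1],
    [[-3, 0.5, 120], [0, 0, 1.6], 1],
    [[-3, 0.5, 145], [0, 0, 1.6], 1],
    [[-3, 0.5, 153], [0, 0, 1.6], 1],
    [[-3, 0.5, 153], [0, 0, 1.6], 1],
    [[-3, 0.5, 153], [0, 0, 1.6], 1]
  ]
}}

```text
time_s: 15.38
ee_pos: [0.4827, 0.2104, 0.0207]
tcp_rot: [3.14, 0.002, 2.889]
force: [-0.0, -1.0, 0.6]
gripper_width: 1.002
finger_force: 0.0
```

Request:
{"api": "arm_command", "payload": {
  "increments": [
    [[0, 0, 0], [0, 0, 0], 0.55],
    [[0, 0, 0], [0, 0, 0], 0.4],
    [[0, 0, 0], [0, 0, 0], 0.4],
    [[0, 0, 0], [0, 0, 0], 0.4],
    [[0, 0, 0], [0, 0, 0], 0.4]
  ]
}}

```text
time_s: 16.0
ee_pos: [0.4823, 0.2102, 0.0198]
tcp_rot: [3.141, 0.001, 2.889]
force: [0.8, 0.5, 2.6]
gripper_width: 0.639
finger_force: 62.7
```

Request:
{"api": "arm_command", "payload": {
  "increments": [
    [[0, 0, -2], [0, 0, 0], 0.4],
    [[0, 0, -6], [0, 0, 0], 0.4],
    [[0, 0, -15], [0, 0, 0], 0.4],
    [[0, 0, -30], [0, 0, 0], 0.4],
    [[0, 0, -50], [0, 0, 0], 0.4],
    [[0, 0, -75], [0, 0, 0], 0.4],
    [[0, 0, -95], [0, 0, 0], 0.4],
    [[0, 0, -95], [0, 0, 0], 0.4]
  ]
}}

```text
time_s: 17.0
ee_pos: [0.4826, 0.2105, 0.1163]
tcp_rot: [3.14, 0.003, 2.889]
force: [0.3, -0.4, -6.8]
gripper_width: 0.642
finger_force: 65.5
```

```bash
python3 -c "
from h import *
o=bot.get_obs(); print(o['force'],o['gripper_width'],o['finger_force'],o['ee_pos'],o['tcp_rot'])
im=read_camera('wrist'); cv2.imwrite('pics/w9.png',im[:,:,::-1])
r=np.load('poses.npz')['r']; print(r)
rel([r[0],r[1],.16],r[2]+np.pi/2)
"
```

```text
[ 0.32779368 -0.39054918 -6.83080367] 0.6421968183898848 65.4998517036438 [0.4825937  0.21050134 0.11634311] [3.13953342e+00 2.54496535e-03 2.88938255e+00]
[ 0.58323931 -0.15300039 -0.13522494]
shift mm [-188.8 -326.4  -45.4]
turn z deg -6.7
```

View pics/w9.png

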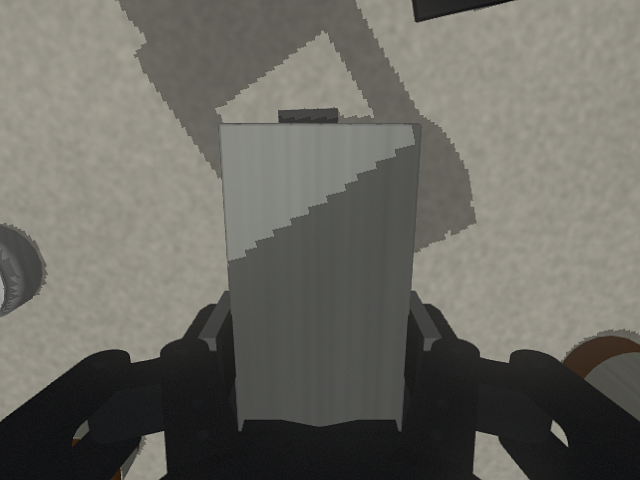

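The plate is held level, its near edge horizontal at row 123 and centred between the fingers, at about 6.5 N. I carry it above the rack.

Request:
{"api": "arm_command", "payload": {
  "increments": [
    [[-5, -10, -20], [0, 0, 0], 0.4],
    [[-25, -45, -40], [0, 0, -1], 0.4],
    [[-50, -90, -44], [0, 0, -2], 0.4],
    [[-78, -135, -44], [0, 0, -3], 0.4],
    [[-104, -180, -44], [0, 0, -4], 0.4],
    [[-130, -225, -44], [0, 0, -5], 0.4],
    [[-156, -270, -44], [0, 0, -6], 0.4],
    [[-176, -305, -44], [0, 0, -6.7], 0.4]
  ]
}}

```text
time_s: 18.05
ee_pos: [0.5757, -0.131, 0.1564]
tcp_rot: [3.141, -0.003, 3.006]
force: [0.1, -0.3, -5.8]
gripper_width: 0.637
finger_force: 65.8
```

Request:
{"api": "arm_command", "payload": {
  "increments": [
    [[-10, -18, 0], [0, 0, 0], 0.4],
    [[-12, -21, 0], [0, 0, 0], 0.4],
    [[-12, -21, 0], [0, 0, 0], 0.4],
    [[-12, -21, 0], [0, 0, 0], 0.4]
  ]
}}

```text
time_s: 18.55
ee_pos: [0.5851, -0.1505, 0.158]
tcp_rot: [3.141, -0.001, 3.007]
force: [0.8, 0.2, -6.5]
gripper_width: 0.637
finger_force: 65.8
```

```bash
python3 -c "
from h import *
c=calibration('wrist');o=bot.get_obs(); im=read_camera('wrist')[:,:,::-1].copy()
r=np.load('poses.npz')['r']; print(o['time_s'],o['ee_pos'],o['tcp_rot'],o['force'])
P=[[.065,.05,.012],[.065,-.05,.012],[-.065,-.05,.012],[-.065,.05,.012],[-.045,.042,.066],[-.045,-.042,.066],[.045,.042,.066],[.045,-.042,.066]]
q=proj(c,w(r,P)); print(q.round())
for p in q: cv2.circle(im,tuple(int(v) for v in p),4,(0,0,255),1)
cv2.imwrite('pics/w10.png',im)
rel([r[0],r[1],.16],r[2]+np.pi/2)
"
```

```text
18.55 [ 0.58505067 -0.15054284  0.1580247 ] [ 3.14113647e+00 -7.96745855e-04  3.00734749e+00] [ 0.77468704  0.19489671 -6.47391466]
[[380. 301.]
 [251. 301.]
 [242. 126.]
 [388. 127.]
 [388. 163.]
 [241. 163.]
 [382. 308.]
 [248. 308.]]
shift mm [ 1.6 -2.6 -1.8]
turn z deg 0.1
```

View pics/w10.png

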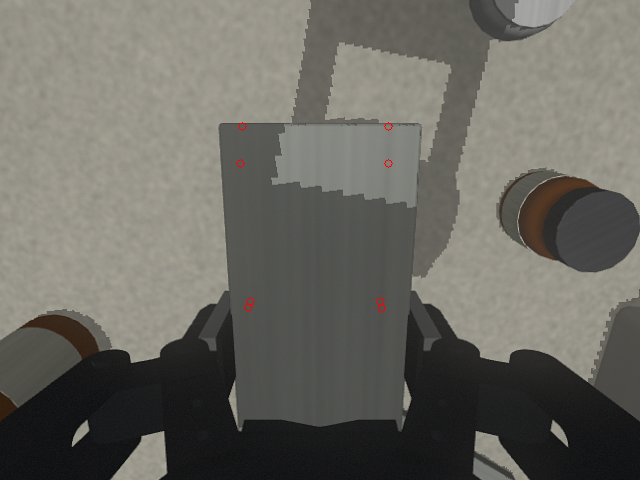

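The held plate hides the rack, so I check the rack estimate against its two +y board corners in the first wrist picture: (28,277) and (62,391). I also measure where the plate's near edge sits in the tool frame.

```bash
python3 -c "
from h import *
c=dict(fovy=60.95312206324351,cx=319.47623485647085,cy=237.14392722726683,dist=np.array([-0.01963962,0,0,0,0]),R=np.array([[ 2.16484222e-01,9.76285953e-01,5.65625306e-04],[9.39893629e-01,-2.08571133e-01,2.70366507e-01],[2.64072996e-01,-5.79984555e-02,-9.62757307e-01]]),t=np.array([-0.30567136,-0.47887085,0.25434683]))
r=np.load('poses.npz')['r']
print(proj(c,w(r,[[-.065,.05,.012],[.065,.05,.012]])).round(1))
a,b=ray(c,(28,277),.012),ray(c,(62,391),.012); print('wrist corners',a,b,np.linalg.norm(a-b),'pred',w(r,[[-.065,.05,.012],[.065,.05,.012]]))
c=calibration('wrist'); e,R=tool()
for z in (.020,.027): print(z,[(R.T@(ray(c,p,e[2]+z)-e)*1e3).round(1) for p in((220,124),(420,124))])
"
```

```text
[[ 23.1 276.9]
 [ 58.1 392.7]]
wrist corners [ 0.52672636 -0.09009428  0.012     ] [ 0.65327518 -0.10735998  0.012     ] 0.1277212086026001 pred [[ 0.52557335 -0.09469398  0.012     ]
 [ 0.65438658 -0.1122197   0.012     ]]
0.02 [array([ 68.4, -28.9, -20. ]), array([ 68.4,  29.3, -20. ])]
0.027 [array([ 68.4, -27.3, -27. ]), array([ 68.4,  27.7, -27. ])]
```

Request:
{"api": "arm_command", "payload": {
  "increments": [
    [[1, 0, 30], [0, 0, 0], 0.4],
    [[1, 0, 60], [0, 0, 0], 0.4],
    [[1, 0, 85], [0, 0, 0], 0.4],
    [[1, 0, 103], [0, 0, 0], 0.4],
    [[1, 0, 112], [0, 0, 0], 0.4],
    [[1, 0, 116], [0, 0, 0], 0.4],
    [[1, 0, 116], [0, 0, 0], 0.4]
  ]
}}

```text
time_s: 19.48
ee_pos: [0.5847, -0.1516, 0.043]
tcp_rot: [-3.142, 0.001, 3.006]
force: [0.3, -0.7, -6.0]
gripper_width: 0.64
finger_force: 65.8
```

```bash
python3 -c "
from h import *
o=bot.get_obs(); print(o['ee_pos'],o['force'])
im=read_camera('scene')[230:310,205:300,::-1]; im2=read_camera('top')[205:280,335:405,::-1]
a=cv2.resize(im,(475,400),interpolation=cv2.INTER_CUBIC); b=cv2.resize(im2,(325,400),interpolation=cv2.INTER_CUBIC)
cv2.imwrite('pics/x.png',np.hstack([a,b]))
"
```

```text
[ 0.58467955 -0.1515618   0.04302853] [ 0.30160835 -0.72088043 -6.03869684]
```

View pics/x.png

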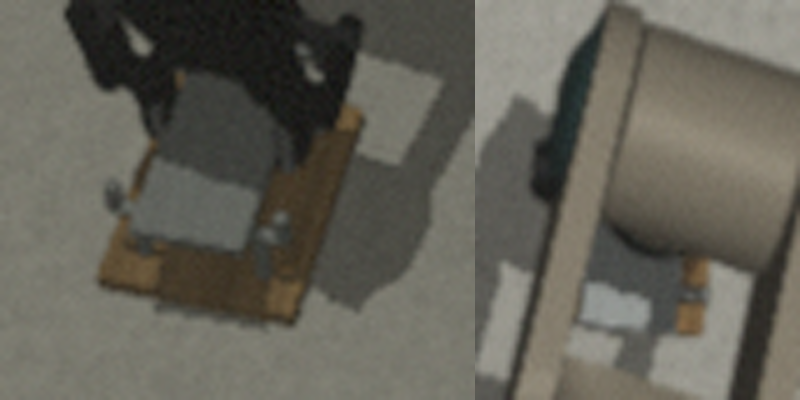

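The scene crop shows the plate just above the bars, between the upturned ends at (115,190) and (275,228). It sits a touch to −y, so I shift 2 mm to +y and lower it gently.

Request:
{"api": "arm_command", "payload": {
  "increments": [
    [[0, 2, 2], [0, 0, 0], 0.4],
    [[0, 2, 4], [0, 0, 0], 0.4],
    [[0, 2, 6], [0, 0, 0], 0.4],
    [[0, 2, 7.5], [0, 0, 0], 0.4],
    [[0, 2, 8.5], [0, 0, 0], 0.4],
    [[0, 2, 9], [0, 0, 0], 0.4],
    [[0, 2, 9], [0, 0, 0], 0.4]
  ]
}}

```text
time_s: 20.45
ee_pos: [0.5846, -0.1495, 0.0334]
tcp_rot: [3.141, 0.0, 3.006]
force: [0.5, 0.1, -6.0]
gripper_width: 0.638
finger_force: 65.8
```

Request:
{"api": "arm_command", "payload": {
  "increments": [
    [[0, 0, 0.5], [0, 0, 0], 0.4],
    [[0, 0, 1], [0, 0, 0], 0.4],
    [[0, 0, 1.5], [0, 0, 0], 0.4],
    [[0, 0, 1.5], [0, 0, 0], 0.4]
  ]
}}

```text
time_s: 20.95
ee_pos: [0.5845, -0.1495, 0.0318]
tcp_rot: [3.141, -0.0, 3.006]
force: [-0.8, 0.2, -6.6]
gripper_width: 0.638
finger_force: 65.8
```

Request:
{"api": "arm_command", "payload": {
  "increments": [
    [[0, 0, 0.5], [0, 0, 0], 0.4],
    [[0, 0, 1], [0, 0, 0], 0.4],
    [[0, 0, 1.5], [0, 0, 0], 0.4],
    [[0, 0, 1.5], [0, 0, 0], 0.4]
  ]
}}

```text
time_s: 21.45
ee_pos: [0.5847, -0.1495, 0.0307]
tcp_rot: [3.142, 0.0, 3.006]
force: [-1.5, 0.0, -3.5]
gripper_width: 0.64
finger_force: 66.0
```

Contact is starting, with the force rising to −3.5 N.

Request:
{"api": "arm_command", "payload": {
  "increments": [
    [[0, 0, 0.3], [0, 0, 0], 0.4],
    [[0, 0, 0.6], [0, 0, 0], 0.4],
    [[0, 0, 0.6], [0, 0, 0], 0.4]
  ]
}}

```text
time_s: 21.82
ee_pos: [0.5848, -0.1495, 0.0306]
tcp_rot: [-3.142, 0.001, 3.006]
force: [-5.4, 0.9, 3.7]
gripper_width: 0.643
finger_force: 66.7
```

Request:
{"api": "arm_command", "payload": {
  "increments": [
    [[0, 0, 0], [0, 0, 0], 0.7],
    [[0, 0, 0], [0, 0, 0], 0.85],
    [[0, 0, 0], [0, 0, 0], 1],
    [[0, 0, 0], [0, 0, 0], 1],
    [[0, 0, 0], [0, 0, 0], 1]
  ]
}}

```text
time_s: 22.45
ee_pos: [0.5846, -0.1495, 0.0298]
tcp_rot: [3.142, 0.0, 3.006]
force: [0.4, 0.5, 1.0]
gripper_width: 1.001
finger_force: 0.0
```

Request:
{"api": "arm_command", "payload": {
  "increments": [
    [[0, 0, -10], [0, 0, 0], 1],
    [[0, 0, -30], [0, 0, 0], 1],
    [[0, 0, -60], [0, 0, 0], 1],
    [[0, 0, -100], [0, 0, 0], 1],
    [[0, 0, -150], [0, 0, 0], 1],
    [[60, 0, -170], [0, 0, 0], 1],
    [[100, 0, -170], [0, 0, 0], 1],
    [[100, 0, -170], [0, 0, 0], 1]
  ]
}}

```text
time_s: 23.45
ee_pos: [0.484, -0.1358, 0.2019]
tcp_rot: [-3.141, 0.003, 3.006]
force: [0.5, -1.1, 0.2]
gripper_width: 0.997
finger_force: 0.0
```

```bash
python3 -c "
from h import *
o=bot.get_obs(); print(o['time_s'],o['ee_pos'],o['force'])
c=calibration('scene'); r=np.load('poses.npz')['r']; r=r+[0,.0035,0]
im=read_camera('scene'); cv2.imwrite('pics/s_end.png',im[:,:,::-1])
T=np.array([[5,0,-5*205],[0,5,-5*230]],float)
a=cv2.resize(im[230:310,205:300,::-1],None,fx=5,fy=5,interpolation=cv2.INTER_CUBIC)
print('pred plate top corners in crop',((proj(c,w(r,[[.07,.028,.058],[.07,-.028,.058],[-.07,-.028,.058],[-.07,.028,.058],[.045,.042,.066],[.045,-.042,.066],[-.045,.042,.066],[-.045,-.042,.066]]))-[205,230])*5).round())
a=cv2.convertScaleAbs(a,alpha=1.4)
b=cv2.Canny(a,60,140); cv2.imwrite('pics/s_crop.png',a)
ws=read_camera('wrist'); cv2.imwrite('pics/w_end.png',ws[:,:,::-1])
# plate segment: grey (low saturation) blob in scene crop
h=cv2.cvtColor(im[230:310,205:300],cv2.COLOR_RGB2HSV); m=((h[...,1]<38)&(h[...,2]>0)).astype(np.uint8)
cw=calibration('wrist'); print('wrist preds plate',proj(cw,w(r,[[.07,.028,.058],[.07,-.028,.058],[-.07,-.028,.058],[-.07,.028,.058]])).round())
"
```

```text
23.45 [ 0.48396043 -0.13580621  0.20186957] [ 0.53028874 -1.05186787  0.17461898]
pred plate top corners in crop [[248. 261.]
 [133. 240.]
 [216.  14.]
 [325.  33.]
 [290. 213.]
 [118. 182.]
 [339.  66.]
 [173.  38.]]
wrist preds plate [[353. 417.]
 [286. 416.]
 [281. 258.]
 [357. 258.]]
```

All ten views are used, so I verify numerically from the wrist picture with colour profiles of the plate edges against the brown board.

```bash
python3 -c "
from h import *
im=cv2.imread('pics/w_end.png'); 
h=cv2.cvtColor(im,cv2.COLOR_BGR2HSV)
for row in (275,290,310,330): print(row,'S',''.join('B' if s>90 else '.' if v<170 and s<60 else '-' for s,v in zip(h[row,230:420,1],h[row,230:420,2])))
for col in (300,320,340): print(col,[int(x) for x in im[225:290,col].mean(1)][::2])
c=calibration('wrist'); r=np.load('poses.npz')['r']+[0,.0035,0]
print('board',proj(c,w(r,[[-.065,.05,.012],[-.065,-.05,.012],[.065,.05,.012],[.065,-.05,.012]])).round())
"
```

```text
275 S .............................BBBBBBBBBBBBBBBB..................................................................................-BBBBBBBBBBBBBBB...............................................
290 S ..............................................................................................................................................................................................
310 S ..............................BBBBBBBBBBBBBBBBBBBBBBBB........................................................................-BBBBBBBBBBBBBB.................................................
330 S ..............................BBBBBBBBBBBBBBBBBBBBBBBB-.......................................................................BBBBBBBBBBBBB-..................................................
300 [85, 86, 85, 85, 85, 101, 127, 115, 86, 86, 78, 52, 65, 69, 64, 63, 63, 63, 59, 94, 110, 109, 110, 110, 110, 109, 111, 109, 110, 110, 109, 109, 109]
320 [83, 85, 85, 85, 86, 131, 126, 114, 83, 83, 77, 53, 58, 63, 63, 64, 62, 63, 57, 93, 108, 108, 108, 108, 109, 108, 109, 108, 106, 107, 109, 108, 108]
340 [83, 83, 82, 83, 81, 82, 81, 130, 83, 87, 80, 51, 58, 64, 66, 65, 65, 64, 58, 83, 109, 108, 108, 107, 108, 107, 108, 106, 108, 107, 107, 108, 107]
board [[378. 246.]
 [261. 246.]
 [372. 378.]
 [266. 378.]]
```

Measured plate offset from the rack's middle is about 4 mm across and 4 mm along, parallel and level, so it is well inside the limits. I hand the job in.

```bash
python3 -c "
from rig import order
print(order.close_job())"
```

```text
the job is handed in; nothing more can be done
None
```

The plate was dragged to the stop at about 16 N measured press (roughly 23 N on the deck with its weight) and set gently on both rack bars. It sits about 4 mm off centre each way by camera. I handed the job in at about 23.5 s of the 72 s; no verdict came back, and I did not check the bystanders by camera afterwards.

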